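Lock the cover of a microscope lamp unit

TASK

The lamp has been changed: lock the sloping cover of the lamp power unit by turning both of its slotted captive screws clockwise until they are fully home, using the flat-bladed driver (the one with the oblong handle) from the stand; keep the gripper itself off the unit and its screws. Then put the driver back upright in its empty pocket of the stand, down to its flange, and leave everything else where it is.

Things in the scene. Friction and masses are not known exactly. Their poses are not given: they have to be found in the camera images.
- driver: flat-bladed driver, 120 g: black oblong handle 36 (x) by 24 mm (y), 55 to 110 mm above the tip; round flange 42 mm across at 50 to 55 mm; steel shank 15 mm; blade 20 mm wide (x), 4.5 thick (y), 12 long, nose 3 thick. Origin at the blade's tip, z along the shank to the handle. Starts upright in either pocket of the stand, hanging by its flange, tip 10 mm above the bench.
- pin_driver: bystander: the other driver in the stand, same size, but with a slim round handle 21 mm across and a round pin for a tip. Origin at its tip.
- stand: white plastic block 70 x 180 x 60 mm, fixed, with two square through pockets 26 mm wide with chamfered mouths, at y = +50 and -50 mm. Origin under its centre on the bench; x across, y along the block.
- unit: white lamp power unit, fixed: housing 190 x 240 x 50 mm tilted 28 degrees so that its black cover faces up and to the robot, on a black foot; top edge about 150 mm high. Origin under its centre on the bench; x points away from the robot, up the slope; y to the left. The two screws stand 150 mm apart along y on the cover, about 110 mm above the bench.
- slot_left (a point): Left captive screw on the cover (seen from the robot): round steel head 34 mm across, two raised cheeks 9 mm high with an open straight slot between, 8 mm wide, 31 mm long. Origin on the screw's axis at the slot's floor (mouth 9 mm further out); x along the slot, z square out of the cover, 28 degrees from vertical, leaning to the robot. Turns with the screw.
- slot_right (a point): Right captive screw on the cover (seen from the robot): round steel head 34 mm across, two raised cheeks 9 mm high with an open straight slot between, 8 mm wide, 31 mm long. Origin on the screw's axis at the slot's floor (mouth 9 mm further out); x along the slot, z square out of the cover, 28 degrees from vertical, leaning to the robot. Turns with the screw.
- screw_left (a joint): Left screw: rotation, rad: grows clockwise seen from outside; -1.4 = open, 0 = stop, fully home, where the slot points straight up the slope (along the unit's x). At -1 the slot lies 1 rad anticlockwise from there. Starts at -1.3 to -0.95; turns with 0.07 N m, stays where left.
- screw_right (a joint): Right screw: rotation, rad: grows clockwise seen from outside; -1.4 = open, 0 = stop, fully home, where the slot points straight up the slope (along the unit's x). At -1 the slot lies 1 rad anticlockwise from there. Starts at -1.3 to -0.95; turns with 0.07 N m, stays where left.
- dish: bystander: closed glass dish 60 mm across, 14 mm high, in front of the unit. Origin under its centre.
- objective: bystander: steel microscope objective standing upright, 32 mm across, 50 mm high. Origin under its centre.
- slide_box: bystander: grey plastic slide box 90 x 110 x 32 mm. Origin under its centre.
- jar: bystander: amber glass jar 52 mm across, 65 mm high. Origin under its centre.
- wash_bottle: bystander: white plastic bottle 68 mm across, 170 mm high. Origin under its centre.

How it is judged:
By the outcome, as a careful person would: the job done as asked, in the order asked, and still so for the second after the job is handed in, with the robot touching nothing.
It also fails if it takes over 61 s, if anything falls off the work surface, if the arm or the gripper's body presses on something with over 40 N, if the wrist force passes 120 N, or if a joint passes its speed limit or range.

ROBOT

A 6-joint arm with a two-finger parallel gripper is mounted at the origin on the work surface. World frame = base frame: x ahead of the robot, y to its left, z up, the work surface at z = 0. Lengths are in mm, angles in rad, forces in N, time in s.
With the tool pointing down it reaches from about 400 to 925 mm from the base axis. Payload 12.5 kg.
Tool frame: the origin (TCP) lies midway between the tips of the shut fingers; the grasp point (between the pads) lies 19 mm behind it; z points along the fingers, y is the line along which they close (so a half turn about z gives the same grasp; the last joint's range is limited). The gripper opens to 95 mm and grips with 3 to 60 N. Pads are 20 mm wide; open, the fingers measure 119 mm over their backs; the gripper's body (75 mm by 180 mm) begins 59 mm behind the grasp point.
Start: joints at [-1.31, 0.491, 1.559, -0, 1.092, -0.106], TCP at [224.167, -583.434, 214.661] pointing down, gripper open.
Joint ranges: [-3.1, 3.1], [-0.84, 2.19], [0.05, 2.79], [-1.13, 4.28], [0.06, 2.93], [-2.69, 2.69]. Speed limits (rad/s): [2.22, 2.22, 2.79, 3.14, 3.14, 3.14].

INTERFACE

Orientations are given as [roll, pitch, yaw] about the fixed x, y, z axes, in that order (R = Rz(yaw) Ry(pitch) Rx(roll)).
In Python, from cell import env gives the robot as it stands.
- The arm moves only by the tool carry_out, never from a script. Its argument "series" is a list of rows, each a list of 4 numbers: the shift along the world's x, y, z normalised to -1 to 1, where 1 is 5 cm, then the turn about the world's z normalised to -1 to 1, where 1 is 6 degrees. In form: [[x, y, z, turn], ...]. A call has exactly 5 rows; each row shifts and turns the commanded pose from where the row before left it; what a row does not reach is not made up. A row lasts 1/10 s, in which the tool goes at most 50 mm and 8.59 degrees, less where a joint would pass 70% of its speed; a pose out of reach is approached as far as the arm can. A call with a number of a shift or a turn outside -1 to 1 is refused whole. A call with a gripper value outside its range is refused whole. "fingers" is the closure, from -1 (fully open) to 1 (shut), set as the call begins (left out, the last holds). The fingers move at their own pace and stop on an object; the grip force is fixed at half the most. Time passes only in rows, so rows that do not move let the fingers close, or fill a call up. It gives the time, the measured TCP pose, the force, the opening and the grip force at its end, in the units of the state.
- env.state(): the state, without advancing time (a new reading comes with each control period).
- env.read_camera(name): name is "scene" or "side" or "wrist"; returns the picture (480x640x3 uint8, red, green, blue); there is no depth.
- env.calibration(name): a dict with "K" (3x3 intrinsics, pixels), "pose" (4x4, takes a point from camera to world coordinates). Camera axes: x right, y down, z forward; pixel columns grow to the right and rows downward; lengths in mm; the calibration is good to about 2 mm. A picture is of the moment at which its call begins: read the wrist's pose just before it. calibration takes no time and is no camera call; for the wrist camera it gives the pose at the moment of the call.
- env.job_done(): hands the job in; it is judged then, once.
Trained networks look in the newest picture that a camera, given by its name, has taken for a name from the list of things; names that differ only in an ending like _2 or _b are one class to them, and where a whole thing is asked for, a point or a joint stands for the part that bears it (a point fixed in the world has none). Each returns a list of dicts, best first, with "conf" (0 to 1); they miss things now and then, are a little off and sometimes report something else, mostly with a low value. They report only what shows in the picture. A call takes as long as a camera call.
- env.look_for(camera, label): "position" ([row, column] as shares, 0 to 1, of the picture: columns of its width, rows of its height, amid what is visible of it).
The state is a dict: "t": time; "joints": joint angles; "qvel": joint speeds; "tau": joint torques, N m; "eef_pos": TCP position; "tcp_rot": TCP orientation; "ft_force": force on the tool from outside, world axes, zero at the start; "moment": the same for the moment, N m; "opening": opening from 0.0 (shut) to 1.0 (fully open); "grip_force": force on a finger pad.
Only numpy, scipy, OpenCV 4.12 (cv2) and the standard library are available. Lean on these libraries where they do the work, as an engineer would, in place of code of your own. Each camera call takes 0.05 s, during which the arm holds its last target. There are 200 camera calls.

## Working session

There is one attempt and no reset: what is moved stays moved. The work goes in short steps, Python scripts to look and compute and a tool call to move; the robot and the scene stay as the last step left them, time stands still between calls to the robot, and variables do not carry over. Pictures are saved under pics/ and viewed, at most 10 in all, crops included, and the job is handed in when it is done.

Besides the shell and the picture viewer there is one more tool, called by a JSON object that holds its "name" and its "arguments". carry_out: Moves the arm, as the interface text tells. Its arguments: {"type":"object","properties":{"series":{"type":"array","items":{"type":"array","items":{"type":"number","minimum":-1,"maximum":1}}},"fingers":{"type":"number"}},"required":["series"]}

```bash
mkdir -p pics; python3 - <<'E'
from cell import env
import cv2,numpy as np
print(env.state())
for c in("scene","side","wrist"):
    im=env.read_camera(c); cv2.imwrite(f"pics/{c}0.png",im[...,::-1])
    k=env.calibration(c); print(c,np.round(k["K"],1).tolist(),np.round(k["pose"],3).tolist())
    for l in("driver","pin_driver","stand","unit","slot_left","slot_right","dish","objective","slide_box","jar","wash_bottle"):
        print(l,[(np.round([d["position"][1]*640,d["position"][0]*480],1).tolist(),round(d["conf"],2)) for d in env.look_for(c,l)[:2]])
E
```

```text
{'t': 0.0, 'joints': array([-1.30956781e+00,  4.91537528e-01,  1.55946010e+00, -2.19500171e-05,
        1.09167088e+00, -1.05590698e-01]), 'qvel': array([-0.00017706, -0.00097713, -0.0010457 , -0.00171365, -0.00191293,
       -0.00010309]), 'tau': array([-1.33282672e-03, -6.12658024e+01, -2.58186132e+01,  6.91797235e-02,
        4.81723552e-02, -1.70331118e-04]), 'eef_pos': array([ 224.11375925, -583.17670849,  214.07176119]), 'tcp_rot': array([-3.14052073e+00, -9.40306452e-05,  3.66829297e-01]), 'ft_force': array([ 0.33084881, -0.29672083,  0.39897386]), 'moment': array([ 0.01382195, -0.00580637,  0.05017194]), 'grip_force': 0.0, 'opening': 1.0017304963960163}
scene [[466.5, 0.0, 319.6], [0.0, 466.5, 232.3], [0.0, 0.0, 1.0]] [[0.871, 0.36, -0.335, 863.394], [0.491, -0.663, 0.565, -471.952], [-0.018, -0.657, -0.754, 790.05], [0.0, 0.0, 0.0, 1.0]]
driver [([197.8, 336.2], 0.58), ([147.9, 383.6], 0.49)]
pin_driver [([147.3, 383.3], 0.82)]
stand [([176.3, 375.3], 0.64)]
unit [([358.5, 244.9], 0.59)]
slot_left [([359.0, 194.6], 0.52)]
slot_right [([342.1, 248.3], 0.47)]
dish [([263.6, 22
[... 458 characters left out ...]
 [([271.0, 420.8], 0.92)]
unit [([344.5, 249.6], 0.92), ([326.9, 208.1], 0.65)]
slot_left [([326.9, 208.0], 0.64)]
slot_right [([348.3, 251.6], 0.75)]
dish [([240.1, 275.2], 0.95), ([424.2, 342.9], 0.73)]
objective [([381.5, 375.8], 0.74)]
slide_box [([263.1, 184.9], 0.62), ([325.0, 210.2], 0.62)]
jar [([424.3, 343.8], 0.62)]
wash_bottle [([341.1, 162.6], 0.83), ([382.7, 371.0], 0.73)]
wrist [[397.8, 0.0, 317.0], [0.0, 397.8, 240.7], [0.0, 0.0, 1.0]] [[0.358, -0.904, -0.235, 290.41], [-0.934, -0.346, -0.09, -558.896], [0.0, 0.252, -0.968, 384.353], [0.0, 0.0, 0.0, 1.0]]
driver []
pin_driver []
stand []
unit []
slot_left []
slot_right []
dish []
objective []
slide_box []
jar []
wash_bottle []
```

View pics/scene0.png

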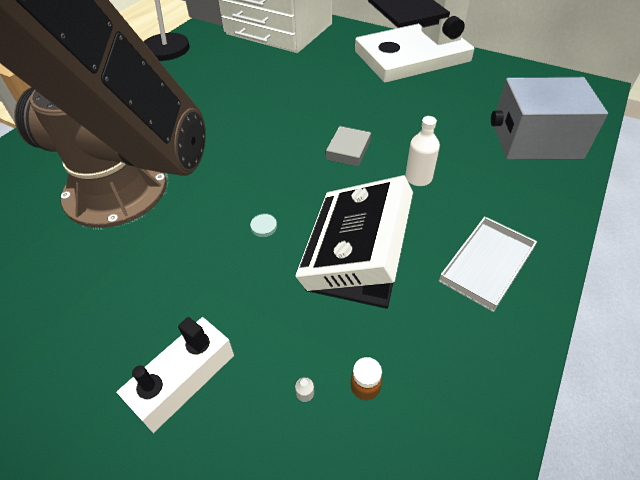

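View pics/side0.png

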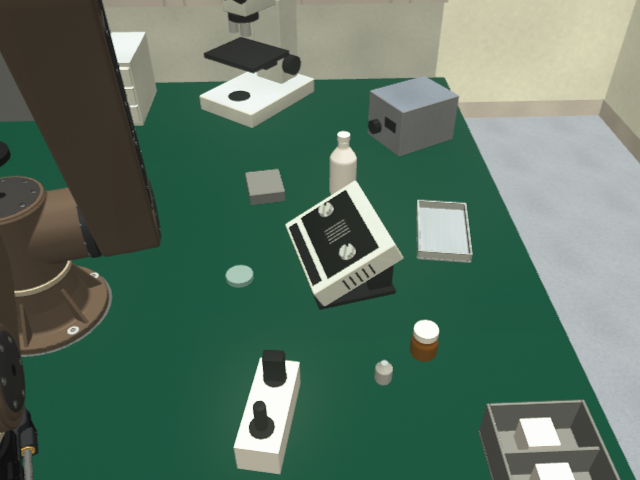

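```bash
cat > h.py <<'E'
import numpy as np
from cell import env
def ray(c,u,v,cal=None):
    k=cal or env.calibration(c); P=np.array(k["pose"]); d=P[:3,:3]@np.linalg.solve(np.array(k["K"]),[u,v,1]); return P[:3,3],d/np.linalg.norm(d)
def atz(c,u,v,z,cal=None):
    o,d=ray(c,u,v,cal); return o+d*(z-o[2])/d[2]
def tri(rays):
    A=0;b=0
    for o,d in rays:
        M=np.eye(3)-np.outer(d,d); A=A+M; b=b+M@o
    p=np.linalg.solve(A,b); return p,[np.linalg.norm((np.eye(3)-np.outer(d,d))@(p-o)) for o,d in rays]
def proj(c,p,cal=None):
    k=cal or env.calibration(c); P=np.array(k["pose"]); q=np.array(k["K"])@(P[:3,:3].T@(np.array(p)-P[:3,3])); return q[:2]/q[2]
E
python3 - <<'E'
from h import *
for n,a,b in [("driver",(197.8,336.2),(272,367.9)),("pin",(147.5,383.4),(259.4,424.7)),("slotL",(359,194.6),(326.9,208)),("slotR",(342.1,248.3),(348.3,251.6)),("dish",(263.6,227.4),(240.1,275.2)),("obj",(305.6,392.8),(383,374)),("jar",(363.1,378.4),(424.3,343)),("bottle",(423.8,157.3),(341.1,162.6))]:
    p,r=tri([ray("scene",*a),ray("side",*b)]); print(n,p.round(1),np.round(r,1))
E
python3 - <<'E'
import cv2
for c,(x,y) in {"scene":(300,170),"side":(275,180)}.items():
    im=cv2.imread(f"pics/{c}0.png")[y:y+110,x:x+130]
    cv2.imwrite(f"pics/{c}_c.png",cv2.resize(im,None,fx=3,fy=3,interpolation=cv2.INTER_CUBIC))
a=cv2.hconcat([cv2.imread(f"pics/{c}_c.png") for c in("scene","side")]); cv2.imwrite("pics/c1.png",a)
E
```

```text
driver [ 474.4 -237.9   69.7] [1.5 1.5]
pin [ 455.4 -343.9   63.5] [0.3 0.3]
slotL [586.3 158.7 119.1] [0.1 0.1]
slotR [621.4  18.2 113.8] [2.4 2.4]
dish [394.6  71.1   5.6] [2.5 2.5]
obj [ 673.  -213.5   10.5] [2.3 2.3]
jar [ 753.7 -154.    28.1] [2.5 2.5]
bottle [639.1 398.9  74.6] [10.2 10.2]
```

View pics/c1.png

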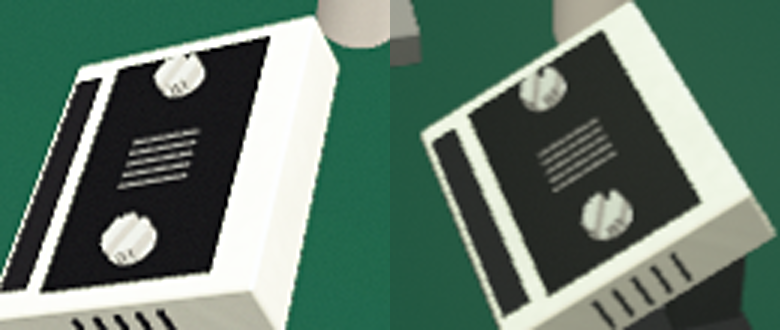

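The crop shows both screws' slots turned anticlockwise from up-slope, on the cover (scene crop: left about 180,75 and right 128,238). Moving above the stand.

{"name": "carry_out", "arguments": {"series": [[0.43, 0.59, 0.1, 0], [0.43, 0.59, 0.1, 0], [0.43, 0.59, 0.1, 0], [0.43, 0.59, 0.1, 0], [0.43, 0.59, 0.1, 0]]}}

```text
t: 2.3
eef_pos: [332.3, -434.7, 240.0]
tcp_rot: [3.141, -0.0, 0.367]
ft_force: [0.2, -0.6, -0.6]
opening: 1.001
grip_force: 0.0
```

{"name": "carry_out", "arguments": {"series": [[0.43, 0.59, 0.1, 0], [0.43, 0.59, 0.1, 0], [0.43, 0.59, 0.1, 0], [0.43, 0.59, 0.1, 0], [0, 0, 0, 0]]}}

```text
t: 2.8
eef_pos: [419.5, -315.2, 260.5]
tcp_rot: [3.141, -0.001, 0.37]
ft_force: [-0.1, -0.2, -0.8]
opening: 0.999
grip_force: 0.0
```

```bash
python3 - <<'E'
from h import *
import cv2
s=env.state();print(s['t'],s['eef_pos'],s['tcp_rot'])
cal=env.calibration("wrist"); im=env.read_camera("wrist"); cv2.imwrite("pics/w1.png",im[...,::-1]); np.savez("pics/w1.npz",**cal); print(cal["pose"].round(3).tolist())
for l in("driver","pin_driver","stand"):
    for d in env.look_for("wrist",l)[:2]:
        u,v=d["position"][1]*640,d["position"][0]*480; print(l,u,v,d["conf"],atz("wrist",u,v,90,cal).round(1))
E
```

```text
2.8 [ 419.50508289 -315.2464006   260.48689275] [ 3.14073782e+00 -1.01161671e-03  3.70166462e-01]
[[0.361, -0.903, -0.234, 485.453], [-0.933, -0.349, -0.091, -290.442], [0.001, 0.251, -0.968, 430.261], [0.0, 0.0, 0.0, 1.0]]
driver 267.712 128.976 0.95 [ 477.3 -250.5   90. ]
pin_driver 365.888 186.192 0.81 [ 463.2 -344.2   90. ]
stand 315.776 156.384 0.55 [ 471.  -295.3   90. ]
```

View pics/w1.png

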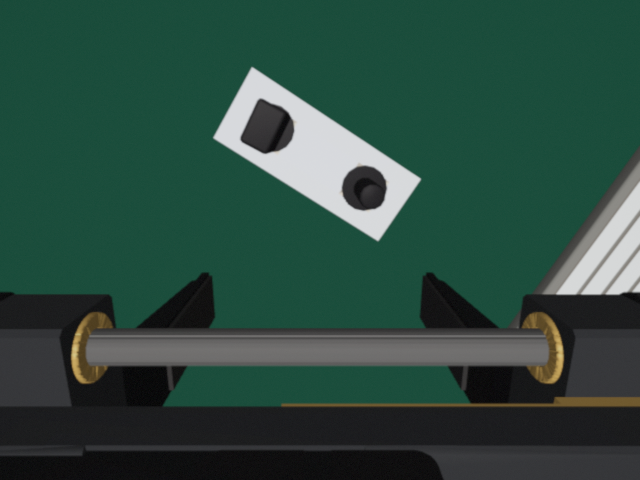

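The wrist view shows the stand top (corners 252,67; 420,179; 378,241; 213,138), the oblong handle at (266,126), and the pin driver at (365,187).

```bash
python3 - <<'E'
from h import *
import cv2
cal=dict(np.load("pics/w1.npz")); im=cv2.imread("pics/w1.png")
hsv=cv2.cvtColor(im,cv2.COLOR_BGR2HSV)
m=((hsv[...,2]>130)&(hsv[...,1]<60)).astype(np.uint8); m[260:]=0; m[:,500:]=0
c=max(cv2.findContours(m,cv2.RETR_EXTERNAL,cv2.CHAIN_APPROX_NONE)[0],key=cv2.contourArea)
P=np.array([atz("wrist",*p[0],60,cal)[:2] for p in c],np.float32)
(ctr,size,ang)=cv2.minAreaRect(P); print("stand",ctr,size,ang); box=cv2.boxPoints((ctr,size,ang)); print(box)
for i in range(4):
    d=box[i]-box[i-1]
    if np.linalg.norm(d)>120: y=d/np.linalg.norm(d)
if y[1]<0:y=-y
print("y axis",y,"stand yaw",np.degrees(np.arctan2(-y[0],y[1])));print("pockets",np.array(ctr)+50*y,np.array(ctr)-50*y)
# flange circles predicted at z=65, handle top z=120
for p in (np.array(ctr)+50*y,np.array(ctr)-50*y): print(proj("wrist",[*p,120],cal),proj("wrist",[*p,65],cal))
cv2.imwrite("pics/w1c.png",cv2.resize(cv2.convertScaleAbs(im[80:230,200:400],alpha=2.0,beta=20),None,fx=4,fy=4,interpolation=cv2.INTER_CUBIC))
E
```

```text
stand (468.8134765625, -298.3438720703125) (180.95663452148438, 70.93114471435547) 78.92723083496094
[[ 416.63126 -380.32648]
 [ 486.24197 -393.94922]
 [ 520.9957  -216.36127]
 [ 451.38498 -202.73853]]
y axis [0.1920557  0.98138404] stand yaw -11.072776
pockets [ 478.41626167 -249.27466965] [ 459.21069145 -347.41307449]
[261.94390063 126.15364035] [270.21542292 127.883777  ]
[372.29204005 196.94172856] [364.15905135 188.28039578]
```

View pics/w1c.png

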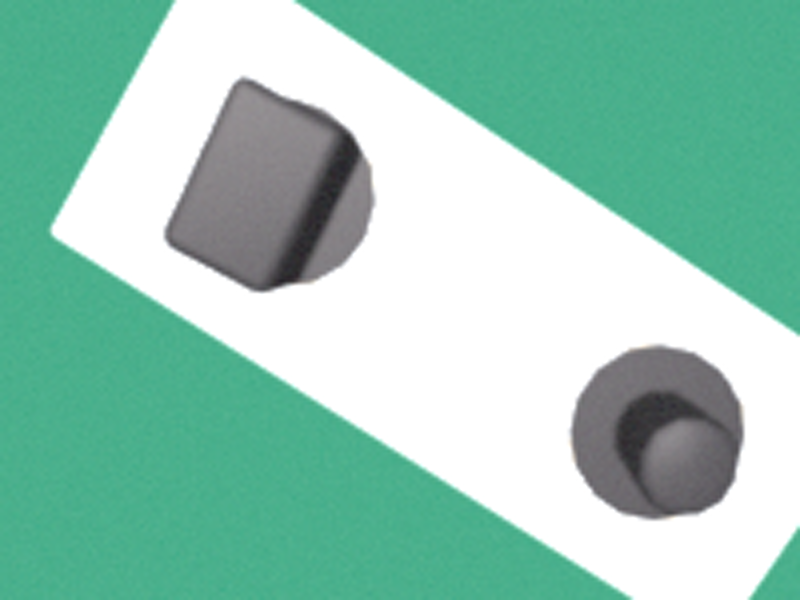

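The zoom shows the driver's handle top edges: far long edge (243,78)–(167,238) in the crop; the handle stands roughly square with the stand.

```bash
python3 - <<'E'
from h import *
cal=dict(np.load("pics/w1.npz"))
q=[atz("wrist",200+a/4,80+b/4,120,cal)[:2] for a,b in((243,78),(167,238),(263,291),(337,125))]
for a,b in zip(q,q[1:]+q[:1]): d=b-a; print(np.linalg.norm(d),np.degrees(np.arctan2(d[1],d[0])))
print(np.mean(q,0))
s=env.state(); print(np.degrees(s['tcp_rot']),s['eef_pos'],s['joints'])
E
```

```text
32.46870801870733 172.8874973250465
20.329839545162514 -97.62395770761002
33.52944715324036 -4.8908997641111345
19.04843119061252 85.45729819362191
[ 478.804012   -250.02092916]
[1.79999617e+02 1.17136436e-02 2.09906024e+01] [ 417.29848038 -318.4498739   259.52898316] [-7.77621568e-01  3.01991981e-01  1.74165226e+00 -2.12138461e-04
  1.09802696e+00  4.26916240e-01]
```

{"name": "carry_out", "arguments": {"series": [[0.245, 0.275, -0.2, -0.9], [0.245, 0.275, -0.2, -0.9], [0.245, 0.275, -0.2, -0.9], [0.245, 0.275, -0.2, -0.9], [0.245, 0.275, -0.2, -0.9]]}}

```text
t: 3.5
eef_pos: [478.8, -249.8, 209.0]
tcp_rot: [3.142, 0.0, -0.11]
ft_force: [-0.2, -1.1, -1.4]
opening: 0.997
grip_force: 0.0
```

{"name": "carry_out", "arguments": {"series": [[0, 0, 0, 0], [0, 0, -0.5, 0], [0, 0, -0.75, 0], [0, 0, -0.7, 0], [0, 0, -0.4, 0]]}}

```text
t: 4.0
eef_pos: [477.5, -250.1, 90.1]
tcp_rot: [-3.141, 0.002, -0.103]
ft_force: [0.4, -0.1, 0.9]
opening: 1.005
grip_force: 0.0
```

{"name": "carry_out", "arguments": {"series": [[0, 0, -0.3, 0], [0, 0, 0, 0], [0, 0, 0, 0], [0, 0, 0, 0], [0, 0, 0, 0]]}}

```text
t: 4.5
eef_pos: [479.2, -249.6, 78.1]
tcp_rot: [3.141, -0.001, -0.104]
ft_force: [0.1, 0.2, -0.5]
opening: 0.999
grip_force: 0.0
```

{"name": "carry_out", "arguments": {"series": [[0, 0, 0, 0], [0, 0, 0, 0], [0, 0, 0, 0], [0, 0, 0, 0], [0, 0, 0, 0]], "fingers": 1}}

```text
t: 5.0
eef_pos: [478.9, -249.1, 77.1]
tcp_rot: [3.142, 0.0, -0.104]
ft_force: [0.6, -0.1, -0.0]
opening: 0.636
grip_force: 0.0
```

{"name": "carry_out", "arguments": {"series": [[0, 0, 0, 0], [0, 0, 0, 0], [0, 0, 0, 0], [0, 0, 0, 0], [0, 0, 0, 0]]}}

```text
t: 5.5
eef_pos: [478.9, -249.1, 77.1]
tcp_rot: [-3.142, 0.0, -0.105]
ft_force: [-0.2, 0.9, -0.8]
opening: 0.253
grip_force: 30.0
```

{"name": "carry_out", "arguments": {"series": [[0, 0, 0.2, 0], [0, 0, 0.6, 0], [0, 0, 0.8, 0], [0, 0, 0.8, 0], [0, 0, 0.8, 0]]}}

```text
t: 6.0
eef_pos: [478.6, -248.9, 239.5]
tcp_rot: [3.141, -0.0, -0.104]
ft_force: [0.3, 0.2, -1.8]
opening: 0.251
grip_force: 30.0
```

{"name": "carry_out", "arguments": {"series": [[0, 0.4, 0, 0.5], [-0.05, 0.8, 0, 0.5], [-0.05, 0.8, 0, 0.5], [-0.05, 0.8, 0, 0.5], [-0.05, 0.8, 0, 0.5]]}}

```text
t: 6.5
eef_pos: [468.4, -67.7, 237.9]
tcp_rot: [3.141, -0.0, 0.159]
ft_force: [0.1, 0.1, -1.1]
opening: 0.249
grip_force: 30.0
```

{"name": "carry_out", "arguments": {"series": [[-0.05, 0.8, 0, 0.5], [-0.05, 0.8, 0, 0.3], [0, 0.6, 0, 0], [0, 0, 0, 0], [0, 0, 0, 0]]}}

```text
t: 7.0
eef_pos: [463.8, 41.2, 237.7]
tcp_rot: [3.141, -0.0, 0.243]
ft_force: [0.2, 0.0, -0.6]
opening: 0.253
grip_force: 30.0
```

```bash
python3 - <<'E'
from h import *
import cv2
s=env.state();print(s['t'],s['eef_pos'],s['tcp_rot'],s['ft_force'],s['opening'])
cal=env.calibration("wrist"); im=env.read_camera("wrist"); cv2.imwrite("pics/w2.png",im[...,::-1]); np.savez("pics/w2.npz",**cal)
for l in("slot_left","slot_right"):
    for d in env.look_for("wrist",l)[:2]:
        u,v=d["position"][1]*640,d["position"][0]*480; print(l,u,v,d["conf"],atz("wrist",u,v,112,cal).round(1))
for c in("scene","side"):
    cv2.imwrite(f"pics/{c}2.png",env.read_camera(c)[...,::-1])
    for d in env.look_for(c,"driver")[:1]: print(c,d["position"][1]*640,d["position"][0]*480,d["conf"])
E
```

```text
7.0 [463.79527846  41.16814863 237.65661379] [ 3.14118129e+00 -4.11919521e-04  2.42840355e-01] [ 0.20672718  0.01898017 -0.60424835] 0.25313871418242606
slot_left 182.016 22.416 0.63 [583.4 163.1 112. ]
slot_right 405.376 17.279999999999998 0.65 [622.3  18.4 112. ]
scene 277.504 174.0 0.81
side 264.512 207.792 0.61
```

View pics/w2.png

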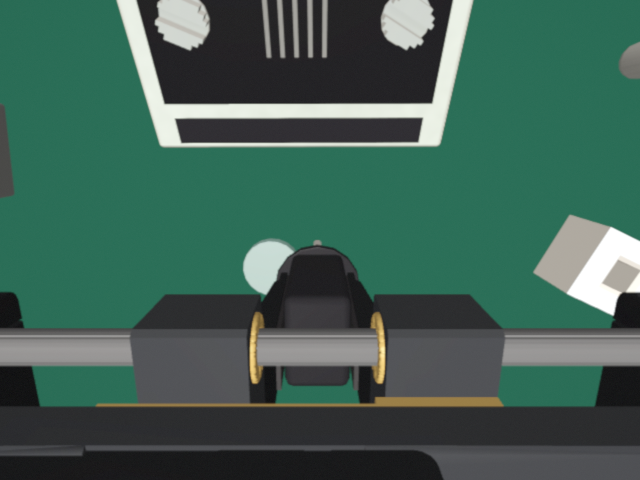

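The view shows both screws at the top edge (182,22 and 405,18) and the driver's flange with the handle between the fingers. The unit's yaw is about 15°. I'm backing off for a full view of the screws.

{"name": "carry_out", "arguments": {"series": [[-0.3, 0.1, 0, 0], [-0.5, 0.1, 0, 0], [-0.3, 0, 0, 0], [0, 0, 0, 0], [0, 0, 0, 0]]}}

```text
t: 7.85
eef_pos: [409.6, 50.5, 237.6]
tcp_rot: [3.141, -0.001, 0.241]
ft_force: [0.5, 0.2, -0.9]
opening: 0.253
grip_force: 30.0
```

```bash
python3 - <<'E'
from h import *
import cv2
s=env.state();print(s['t'],s['eef_pos'],s['tcp_rot'])
cal=env.calibration("wrist"); im=env.read_camera("wrist")[...,::-1]; cv2.imwrite("pics/w3.png",im); np.savez("pics/w3.npz",**cal)
C=[]
for l in("slot_left","slot_right"):
    d=env.look_for("wrist",l)[0]
    u,v=d["position"][1]*640,d["position"][0]*480; print(l,u,v,d["conf"],atz("wrist",u,v,112,cal).round(1))
    x,y=int(u)-40,max(0,int(v)-40); print("crop",x,y); C.append(cv2.resize(im[y:y+80,x:x+80],(390,390),interpolation=cv2.INTER_CUBIC))
cv2.imwrite("pics/w3c.png",cv2.hconcat(C))
E
```

```text
7.85 [409.61322046  50.53158564 237.56069564] [ 3.14109426e+00 -1.30384947e-03  2.40785141e-01]
slot_left 11.776 100.32 0.19 [452.1 280.7 112. ]
crop -29 60Traceback (most recent call last):
  File "<stdin>", line 9, in <module>
cv2.error: OpenCV(4.12.0) /io/opencv/modules/imgproc/src/resize.cpp:4208: error: (-215:Assertion failed) !ssize.empty() in function 'resize'
```

{"name": "carry_out", "arguments": {"series": [[0.4, 0.1, 0.1, 0], [0.7, 0.1, 0.1, 0], [0.7, 0.1, 0, 0], [0.3, 0, 0, 0], [0, 0, 0, 0]]}}

```text
t: 8.45
eef_pos: [515.9, 65.7, 246.3]
tcp_rot: [3.142, 0.0, 0.241]
ft_force: [-0.8, -0.1, -0.7]
opening: 0.253
grip_force: 30.0
```

```bash
python3 - <<'E'
from h import *
import cv2
s=env.state();print(s['t'],s['eef_pos'],s['tcp_rot'])
cal=env.calibration("wrist"); im=env.read_camera("wrist")[...,::-1]; cv2.imwrite("pics/w3.png",im); np.savez("pics/w3.npz",**cal)
C=[]
for l in("slot_left","slot_right"):
    g=atz; p={"slot_left":(583.4,163.1,112),"slot_right":(622.3,18.4,112)}[l]
    for d in env.look_for("wrist",l)[:1]:
        u,v=d["position"][1]*640,d["position"][0]*480; print(l,u,v,d["conf"],atz("wrist",u,v,112,cal).round(1))
    u,v=proj("wrist",p,cal); x,y=int(u)-40,max(0,int(v)-40); print("crop",x,y); C.append(cv2.resize(im[y:y+80,x:x+80],(390,390),interpolation=cv2.INTER_CUBIC))
cv2.imwrite("pics/w3c.png",cv2.hconcat(C))
E
```

```text
8.45 [515.90262519  65.68226292 246.30709328] [3.14157032e+00 3.96205248e-04 2.41001036e-01]
slot_left 205.88799999999998 109.92 0.73 [584.2 164.7 112. ]
crop 167 71
slot_right 416.128 107.424 0.59 [622.2  16.7 112. ]
crop 373 66
```

View pics/w3c.png

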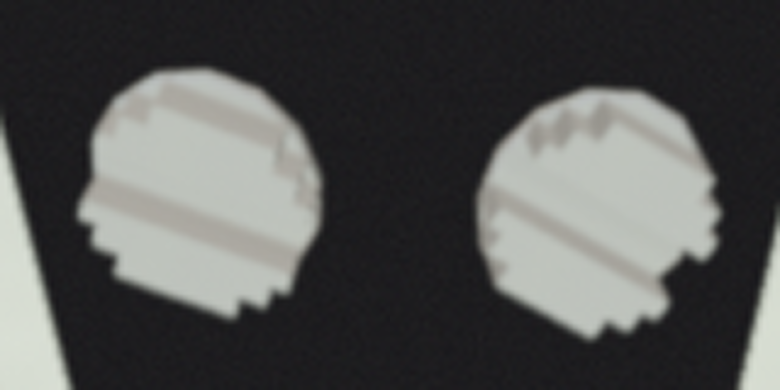

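The crops show each screw's slot as the dark downhill-cheek wall: left (90,190)–(295,262), right (490,192)–(660,290). Relative to up-slope that gives about 68° and 57° anticlockwise, inside the stated range. Next I'll fit the slot centres.

```bash
cat > fit.py <<'E'
from h import *
from scipy.optimize import least_squares
T=np.radians(28)
def frame(yaw):
    x=np.array([np.cos(yaw)*np.cos(T),np.sin(yaw)*np.cos(T),np.sin(T)]); y=np.array([-np.sin(yaw),np.cos(yaw),0]); return x,y,np.cross(x,y)
def sdir(yaw,th):
    x,y,n=frame(yaw); s=x*np.cos(th)+y*np.sin(th); return s,np.cross(n,s),n
E
python3 - <<'E'
from fit import *
import cv2
cal=dict(np.load("pics/w3.npz")); im=cv2.imread("pics/w3.png"); yaw=np.radians(15)
k=390/80
data={"L":((167,71),[(95,180),(295,245)],[(90,203),(292,270)],(583.8,164),1.19,0),"R":((373,66),[(492-390,185),(665-390,275)],[(490-390,200),(658-390,292)],(622.3,17.5),.99,390)}
for z0 in(104,108,112):
  C=[]
  for n,(o,fl,mo,g,th0,_) in data.items():
    P=lambda q:np.array([o[0]+q[0]/k,o[1]+q[1]/k])
    def model(v):
        s,t,nn=sdir(yaw,v[2]); c=np.array([v[0],v[1],z0])
        t=t if t@frame(yaw)[0]<0 else -t # downhill side
        return [proj("wrist",c+4*t+h*nn+a*s,cal) for h in(0,9) for a in(15.5,-15.5)],c,s,t,nn
    obs=[P(q) for q in fl+mo]
    def res(v):
        m=model(v)[0]; r=[]
        for i in(0,2):
            d=m[i+1]-m[i]; L=np.linalg.norm(d); nrm=np.array([-d[1],d[0]])/L
            r+=[nrm@(obs[i]-m[i]),nrm@(obs[i+1]-m[i])]
            r+=[0.5*((obs[i]+obs[i+1])/2-(m[i]+m[i+1])/2)@d/L]
        return r
    f=least_squares(res,[*g,th0]); print(z0,n,f.x.round(3),np.round(f.fun,2))
    if z0==108:
        _,c,s,t,nn=model(f.x); x,y=o; S=4.875
        big=cv2.resize(cv2.convertScaleAbs(im[y:y+80,x:x+80],alpha=2.2,beta=-230),None,fx=S,fy=S,interpolation=cv2.INTER_CUBIC)
        pl=lambda pts,col:cv2.polylines(big,[np.int32([(proj("wrist",p,cal)-[x,y]+.0)*S for p in pts])],True,col,1,cv2.LINE_AA)
        for h,col in((0,(0,0,255)),(9,(0,160,0))):
            pl([c+h*nn+a*s+b*t for a,b in((15.5,4),(15.5,-4),(-15.5,-4),(-15.5,4))],col)
            pl([c+h*nn+17*np.cos(u)*s+17*np.sin(u)*t for u in np.linspace(0,6.2,40)],col)
        C.append(big)
  if C: cv2.imwrite("pics/fit1.png",cv2.hconcat(C))
E
```

```text
104 L [584.881 164.694   1.192] [ 0.57  0.39 -0.33 -0.58 -0.35  0.32]
104 R [622.486  16.779   1.072] [ 0.44 -0.07  0.95 -0.41  0.05 -0.93]
108 L [584.953 163.618   1.192] [ 0.61  0.43 -0.33 -0.62 -0.39  0.33]
108 R [622.071  17.606   1.072] [ 0.46 -0.05  0.97 -0.43  0.03 -0.95]
112 L [585.026 162.541   1.192] [ 0.65  0.47 -0.33 -0.66 -0.43  0.33]
112 R [621.655  18.433   1.072] [ 0.49 -0.03  0.98 -0.45  0.   -0.96]
```

View pics/fit1.png

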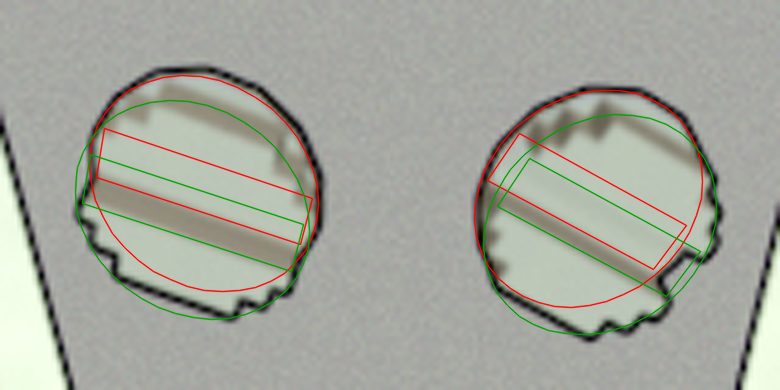

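The fitted outlines sit on both heads and slots. The separation is 150 mm at z≈109, as given. Now working out the target.

```bash
python3 - <<'E'
from fit import *
yaw=np.radians(14.3)
for n,c,th in(("R",(621.95,17.8,109.2),1.07),("L",(585,163.3,109.2),1.19)):
    s,t,nn=sdir(yaw,th); m=np.array(c)+7.5*nn
    print(n,"slot yaw",np.degrees(np.arctan2(s[1],s[0])).round(1),"tcp at h6:",(m+[0,0,67.1-1.7]).round(1))
cal=dict(np.load("pics/w2.npz")); t=np.array([463.8,41.2,237.65]); x=np.array([np.cos(.243),np.sin(.243),0])
for a,z in((21,-12),(21,-17),(0,-67),(10,-67),(18,43),(-18,43)): print(a,z,proj("wrist",t+a*x+[0,0,z],cal).round(1))
s=env.state();print(s['eef_pos'],s['tcp_rot'],s['moment'],s['ft_force'])
E
```

```text
R slot yaw 78.5 tcp at h6: [618.5  16.9 181.2]
L slot yaw 84.8 tcp at h6: [581.6 162.4 181.2]
21 -12 [315.1 245.7]
21 -17 [315.2 242.9]
0 -67 [315.6 254.9]
10 -67 [315.5 239.3]
18 43 [314.5 296.6]
-18 43 [314.8 388.7]
[513.32264356  65.69925988 246.83349451] [-3.14147820e+00  9.94041111e-04  2.41018951e-01] [ 0.01523676  0.00539533 -0.0273682 ] [ 0.51344557  0.44579267 -1.88619148]
```

{"name": "carry_out", "arguments": {"series": [[0.21, -0.098, 0, 1], [0.21, -0.098, 0, 1], [0.21, -0.098, 0, 1], [0.21, -0.098, 0, 1], [0.21, -0.098, 0, 1]]}}

```text
t: 9.1
eef_pos: [566.0, 41.1, 247.5]
tcp_rot: [3.141, -0.0, 0.769]
ft_force: [-0.7, 0.9, -1.7]
opening: 0.256
grip_force: 30.0
```

{"name": "carry_out", "arguments": {"series": [[0.21, -0.098, 0, 1], [0.21, -0.098, 0, 1], [0.21, -0.098, 0, 1], [0.21, -0.098, 0, 1], [0.21, -0.098, 0, 1]]}}

```text
t: 9.6
eef_pos: [618.6, 16.6, 247.5]
tcp_rot: [3.141, -0.0, 1.293]
ft_force: [0.4, 0.3, -1.6]
opening: 0.252
grip_force: 30.0
```

{"name": "carry_out", "arguments": {"series": [[0, 0, -0.3, 0.4], [0, 0, -0.4, 0.4], [0, 0, -0.2, 0], [0, 0, 0, 0], [0, 0, 0, 0]]}}

```text
t: 10.1
eef_pos: [618.9, 16.8, 202.9]
tcp_rot: [3.141, -0.0, 1.371]
ft_force: [0.2, -0.4, -0.6]
opening: 0.251
grip_force: 30.0
```

```bash
python3 - <<'E'
from fit import *
import cv2
s=env.state();print(s['t'],s['eef_pos'],np.degrees(s['tcp_rot']),s['joints'].round(2),s['moment'],s['ft_force'])
C=[]
yaw=np.radians(14.3); sd,t,nn=sdir(yaw,1.07); c=np.array((621.95,17.8,109.2)); tip=s['eef_pos']-[0,0,67.1]
for n in("scene","side"):
    im=env.read_camera(n)[...,::-1].copy(); u,v=proj(n,c).astype(int); x,y=u-40,v-60
    big=cv2.resize(im[y:y+100,x:x+78],None,fx=5,fy=5,interpolation=cv2.INTER_CUBIC)
    pl=lambda pts,col:cv2.polylines(big,[np.int32([(proj(n,p)-[x,y])*5 for p in pts])],True,col,1,cv2.LINE_AA)
    for h,col in((0,(0,0,255)),(9,(0,160,0))): pl([c+h*nn+a*sd+b*t for a,b in((15.5,4),(15.5,-4),(-15.5,-4),(-15.5,4))],col)
    a=s['tcp_rot'][2]; bx=np.array([np.cos(a),np.sin(a),0])
    pl([tip-10*bx,tip+10*bx],(255,0,0)); pl([tip,tip+[0,0,50]],(255,0,0))
    C.append(big)
cv2.imwrite("pics/r1.png",cv2.hconcat(C))
E
```

```text
10.1 [618.94329554  16.81916748 202.90682291] [ 1.79958394e+02 -5.24611040e-03  7.85616163e+01] [-0.08  0.49  1.59  0.    1.06  0.12] [-0.06024091 -0.05233787 -0.00125586] [ 0.17386356 -0.37663932 -0.59466612]
```

View pics/r1.png

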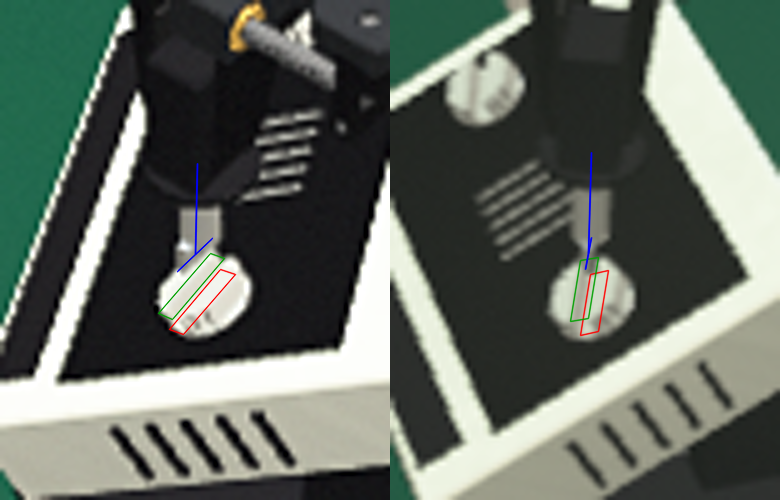

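The zoom shows the blade over the right slot (scene crop about 195,255; side about 590,250), in line with the model. Descending.

{"name": "carry_out", "arguments": {"series": [[0, 0, -0.12, 0], [0, 0, -0.12, 0], [0, 0, -0.08, 0], [0, 0, 0, 0], [0, 0, 0, 0]]}}

```text
t: 10.7
eef_pos: [618.9, 16.8, 186.0]
tcp_rot: [-3.141, 0.0, 1.372]
ft_force: [0.2, 0.5, -0.6]
opening: 0.255
grip_force: 30.0
```

{"name": "carry_out", "arguments": {"series": [[0, 0, -0.04, 0], [0, 0, -0.04, 0], [0, 0, -0.04, 0], [0, 0, 0, 0], [0, 0, 0, 0]]}}

```text
t: 11.2
eef_pos: [618.9, 16.8, 180.1]
tcp_rot: [3.142, 0.0, 1.372]
ft_force: [-0.7, -0.7, -1.9]
opening: 0.249
grip_force: 30.0
```

{"name": "carry_out", "arguments": {"series": [[0, 0, 0, -0.7], [0, 0, 0, -0.7], [0, 0, 0, -0.7], [0, 0, 0, -0.7], [0, 0, 0, -0.7]]}}

```text
t: 11.7
eef_pos: [618.1, 17.4, 180.1]
tcp_rot: [-3.139, 0.0, 1.003]
ft_force: [-4.3, 3.9, 0.7]
opening: 0.252
grip_force: 30.0
```

```bash
python3 - <<'E'
from h import *
s=env.state();print(s['t'],s['eef_pos'],np.degrees(s['tcp_rot']),s['moment'],s['ft_force'])
E
```

```text
11.7 [618.0768198   17.4411455  180.07779124] [-1.79870906e+02  1.46792443e-02  5.74465098e+01] [0.82763369 0.82471703 0.0516132 ] [-4.26375892  3.87732626  0.71482714]
```

{"name": "carry_out", "arguments": {"series": [[0, 0, 0, -0.8], [0, 0, 0.01, -0.8], [0, 0, 0.01, -0.8], [0, 0, 0, -0.8], [0, 0, 0, -0.8]]}}

```text
t: 12.2
eef_pos: [617.8, 17.7, 180.8]
tcp_rot: [-3.139, 0.002, 0.583]
ft_force: [-4.1, 4.8, -0.4]
opening: 0.252
grip_force: 30.0
```

{"name": "carry_out", "arguments": {"series": [[0, 0, 0, -0.8], [0, 0, 0, -0.8], [0, 0, 0, -0.8], [0, 0, 0, -0.5], [0, 0, 0, -0.5]]}}

```text
t: 12.7
eef_pos: [617.9, 17.9, 180.9]
tcp_rot: [-3.139, 0.002, 0.228]
ft_force: [-3.5, 5.3, -0.6]
opening: 0.25
grip_force: 30.0
```

```bash
python3 - <<'E'
from h import *
s=env.state();print(s['t'],s['eef_pos'],np.degrees(s['tcp_rot']),s['moment'],s['ft_force'])
E
```

```text
12.7 [617.92487125  17.85652131 180.85119548] [-1.79875527e+02  1.20769328e-01  1.30910866e+01] [1.32540839 0.89335057 0.06149143] [-3.52114567  5.32594384 -0.61491476]
```

{"name": "carry_out", "arguments": {"series": [[0, 0, 0, -0.5], [0, 0, 0, -0.5], [0, 0, 0, -0.5], [0, 0, 0, -0.4], [0, 0, 0, 0]]}}

```text
t: 13.2
eef_pos: [618.0, 17.9, 180.8]
tcp_rot: [-3.14, 0.002, 0.03]
ft_force: [-3.3, 5.3, -2.3]
opening: 0.25
grip_force: 30.0
```

```bash
python3 - <<'E'
from h import *
s=env.state();print(s['t'],s['eef_pos'],np.degrees(s['tcp_rot']),s['moment'],s['ft_force'])
E
```

```text
13.2 [618.03874613  17.90701418 180.81445711] [-1.79897943e+02  1.30448946e-01  1.73235583e+00] [1.44207344 0.76658923 0.0740122 ] [-3.31465733  5.25689862 -2.29383476]
```

{"name": "carry_out", "arguments": {"series": [[0, 0, 0, -0.4], [0, 0, 0, -0.4], [0, 0, 0, -0.4], [0, 0, 0, 0], [0, 0, 0, 0]]}}

```text
t: 13.7
eef_pos: [618.1, 17.9, 180.8]
tcp_rot: [-3.14, 0.002, -0.094]
ft_force: [-2.8, 5.1, -2.1]
opening: 0.253
grip_force: 30.0
```

{"name": "carry_out", "arguments": {"series": [[0, 0, 0, -0.4], [0, 0, 0, -0.4], [0, 0, 0, -0.4], [0, 0, 0, 0], [0, 0, 0, 0]]}}

```text
t: 14.2
eef_pos: [618.2, 18.2, 180.8]
tcp_rot: [-3.14, 0.002, -0.219]
ft_force: [-2.0, 7.4, -2.4]
opening: 0.251
grip_force: 30.0
```

```bash
python3 - <<'E'
from h import *
s=env.state();print(s['t'],s['eef_pos'],np.degrees(s['tcp_rot']),s['moment'],s['ft_force'])
E
```

```text
14.2 [618.21220765  18.1951379  180.84178787] [-1.79908753e+02  1.34512199e-01 -1.25620378e+01] [1.83664952 0.63279491 0.32956717] [-2.00344248  7.39096103 -2.41651772]
```

{"name": "carry_out", "arguments": {"series": [[0, 0, 0, -0.3], [0, 0, 0, -0.3], [0, 0, 0, 0], [0, 0, 0, 0], [0, 0, 0, 0]]}}

```text
t: 14.7
eef_pos: [617.9, 18.2, 181.0]
tcp_rot: [-3.14, 0.003, -0.282]
ft_force: [-3.2, 7.1, -0.3]
opening: 0.249
grip_force: 30.0
```

```bash
python3 - <<'E'
from h import *
s=env.state();print(s['t'],s['eef_pos'],np.degrees(s['tcp_rot']),s['moment'],s['ft_force'])
E
```

```text
14.7 [617.94186014  18.22908883 180.98376743] [-1.79925925e+02  1.69775233e-01 -1.61548746e+01] [1.82641934 1.02686913 0.35052577] [-3.15210354  7.14568361 -0.26000853]
```

{"name": "carry_out", "arguments": {"series": [[0, 0, 0, 0.7], [0, 0, 0, 0.7], [0, 0, 0, 0], [0, 0, 0.1, 0], [0, 0, 0.3, 0]]}}

```text
t: 15.2
eef_pos: [618.1, 17.2, 200.0]
tcp_rot: [-3.142, 0.003, -0.136]
ft_force: [0.6, 0.1, -1.3]
opening: 0.245
grip_force: 30.0
```

{"name": "carry_out", "arguments": {"series": [[-0.2, 0.1, 0.6, 0.4], [-0.4, 0.2, 0.3, 0.4], [-0.5, 0.25, 0, 0.4], [-0.5, 0.25, 0, 0.4], [-0.48, 0.16, 0, 0]]}}

```text
t: 15.7
eef_pos: [513.9, 65.4, 246.4]
tcp_rot: [3.142, -0.001, 0.033]
ft_force: [0.7, 0.6, -1.4]
opening: 0.253
grip_force: 30.0
```

{"name": "carry_out", "arguments": {"series": [[0, 0, 0, 0.5], [0, 0, 0, 0.5], [0, 0, 0, 0.3], [0, 0, 0, 0], [0, 0, 0, 0]]}}

```text
t: 16.2
eef_pos: [515.0, 64.8, 246.2]
tcp_rot: [3.141, -0.0, 0.167]
ft_force: [-0.6, 0.4, -2.0]
opening: 0.251
grip_force: 30.0
```

```bash
python3 - <<'E'
from fit import *
import cv2
s=env.state();print(s['t'],s['eef_pos'],np.degrees(s['tcp_rot']),s['moment'],s['ft_force'])
cal=env.calibration("wrist"); im=env.read_camera("wrist")[...,::-1]; cv2.imwrite("pics/w4.png",im); np.savez("pics/w4.npz",**cal)
yaw=np.radians(14.3)
S=4.875;C=[]
for c,th in(((585,163.3,109.2),1.19),((621.95,17.8,109.2),0.)):
    c=np.array(c); sd,t,nn=sdir(yaw,th); u,v=proj("wrist",c,cal).astype(int); x,y=u-40,max(v-40,0); print(x,y)
    big=cv2.resize(cv2.convertScaleAbs(im[y:y+80,x:x+80],alpha=2.2,beta=-230),None,fx=S,fy=S,interpolation=cv2.INTER_CUBIC)
    pl=lambda pts,col:cv2.polylines(big,[np.int32([(proj("wrist",p,cal)-[x,y])*S for p in pts])],True,col,1,cv2.LINE_AA)
    for h,col in((0,(0,0,255)),(9,(0,160,0))): pl([c+h*nn+a*sd+b*t for a,b in((15.5,4),(15.5,-4),(-15.5,-4),(-15.5,4))],col)
    C.append(big)
w=cv2.convertScaleAbs(im[180:420,200:440],alpha=1.6,beta=20)
h=cv2.hconcat(C); w=cv2.resize(w,(210,210)); out=np.zeros((600,780,3),np.uint8); out[:390]=h; out[390:,:210]=w
cv2.imwrite("pics/v4.png",out)
E
```

```text
16.2 [514.97712891  64.80497307 246.24593665] [ 1.79993380e+02 -1.24615243e-02  9.55819972e+00] [ 0.05080719  0.03183804 -0.05520999] [-0.56337053  0.38942462 -2.01219712]
159 76
363 58
```

View pics/v4.png

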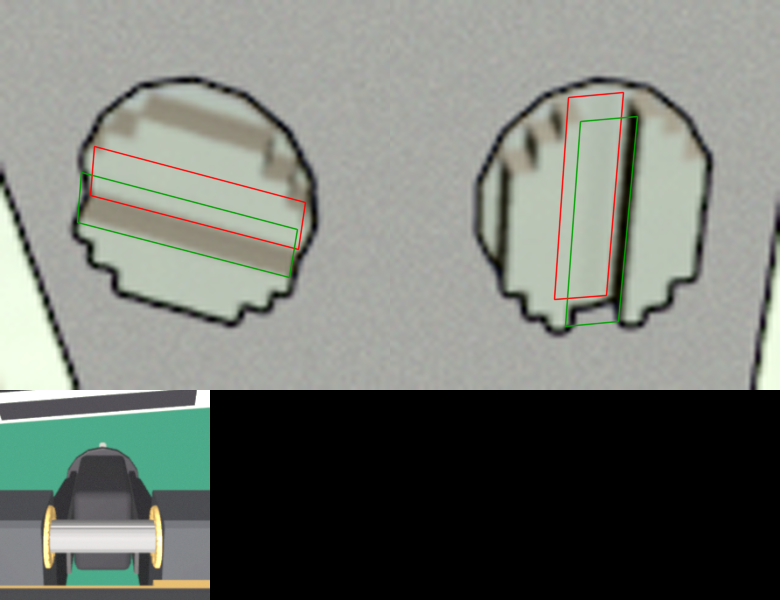

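The right screw's slot now lies along the unit's x, fully home (crop about 610,200). The left slot is as measured, and the driver is still square in the grip. On to the left screw.

{"name": "carry_out", "arguments": {"series": [[0.132, 0.195, 0, 1], [0.132, 0.195, 0, 1], [0.132, 0.195, 0, 1], [0.132, 0.195, 0, 1], [0.132, 0.195, 0, 1]]}}

```text
t: 16.75
eef_pos: [548.2, 113.9, 246.1]
tcp_rot: [3.142, 0.0, 0.695]
ft_force: [0.9, 0.9, -1.1]
opening: 0.25
grip_force: 30.0
```

{"name": "carry_out", "arguments": {"series": [[0.132, 0.195, 0, 1], [0.132, 0.195, 0, 1], [0.132, 0.195, 0, 1], [0.132, 0.195, 0, 1], [0.132, 0.195, 0, 1]]}}

```text
t: 17.25
eef_pos: [581.2, 162.7, 246.0]
tcp_rot: [-3.142, 0.0, 1.219]
ft_force: [-0.2, -0.0, -1.3]
opening: 0.251
grip_force: 30.0
```

{"name": "carry_out", "arguments": {"series": [[0, 0, -0.3, 0.84], [0, 0, -0.4, 0.84], [0, 0, -0.18, 0.84], [0, 0, 0, 0], [0, 0, 0, 0]]}}

```text
t: 17.75
eef_pos: [581.1, 162.3, 202.4]
tcp_rot: [3.141, -0.0, 1.476]
ft_force: [0.4, 0.4, -1.4]
opening: 0.253
grip_force: 30.0
```

```bash
python3 - <<'E'
from h import *
s=env.state();print(s['t'],s['eef_pos'],np.degrees(s['tcp_rot']),s['moment'],s['ft_force'],s['joints'].round(2))
E
```

```text
17.75 [581.14615737 162.32566381 202.44372573] [ 1.79983565e+02 -2.21885841e-03  8.45654700e+01] [-0.02164067 -0.16128813  0.00586719] [ 0.41635057  0.35519132 -1.4305402 ] [ 0.16  0.47  1.63 -0.    1.04  0.26]
```

{"name": "carry_out", "arguments": {"series": [[0, 0, -0.12, 0], [0, 0, -0.12, 0], [0, 0, -0.08, 0], [0, 0, 0, 0], [0, 0, 0, 0]]}}

```text
t: 18.25
eef_pos: [581.0, 162.3, 186.2]
tcp_rot: [3.142, 0.0, 1.479]
ft_force: [-0.5, -0.8, -0.9]
opening: 0.248
grip_force: 30.0
```

{"name": "carry_out", "arguments": {"series": [[0, 0, -0.04, 0], [0, 0, -0.04, 0], [0, 0, -0.03, 0], [0, 0, 0, 0], [0, 0, 0, 0]]}}

```text
t: 18.75
eef_pos: [581.0, 162.3, 180.7]
tcp_rot: [3.141, 0.0, 1.479]
ft_force: [0.6, 0.1, -0.8]
opening: 0.249
grip_force: 30.0
```

{"name": "carry_out", "arguments": {"series": [[0, 0, 0, -0.7], [0, 0, 0, -0.7], [0, 0, 0, -0.7], [0, 0, 0, -0.7], [0, 0, 0, -0.7]]}}

```text
t: 19.25
eef_pos: [581.0, 162.4, 180.8]
tcp_rot: [3.141, -0.0, 1.109]
ft_force: [-0.3, 0.5, -1.1]
opening: 0.251
grip_force: 30.0
```

```bash
python3 - <<'E'
from h import *
s=env.state();print(s['t'],s['eef_pos'],np.degrees(s['tcp_rot']),s['moment'],s['ft_force'],s['joints'].round(2))
E
```

```text
19.25 [580.99383358 162.41842644 180.76907195] [ 1.79985225e+02 -1.62149861e-02  6.35688329e+01] [ 0.22313705 -0.12708423  0.0334137 ] [-0.26691038  0.48072944 -1.07711031] [0.16 0.49 1.65 0.   0.99 0.62]
```

{"name": "carry_out", "arguments": {"series": [[0, 0, 0, -0.6], [0, 0, 0, -0.6], [0, 0, 0, -0.6], [0, 0, 0, 0], [0, 0, 0, 0]]}}

```text
t: 19.75
eef_pos: [580.8, 162.6, 180.9]
tcp_rot: [-3.141, -0.0, 0.926]
ft_force: [-2.6, 3.0, 3.2]
opening: 0.252
grip_force: 30.0
```

```bash
python3 - <<'E'
from h import *
s=env.state();print(s['t'],s['eef_pos'],np.degrees(s['tcp_rot']),s['moment'],s['ft_force'],s['joints'].round(2))
E
```

```text
19.75 [580.76133237 162.60707404 180.91311258] [-1.79986093e+02 -1.91252570e-02  5.30401397e+01] [0.60042495 0.53766936 0.08090121] [-2.60533698  3.00590674  3.22297048] [0.16 0.49 1.65 0.   0.99 0.81]
```

{"name": "carry_out", "arguments": {"series": [[0, 0, 0, -0.6], [0, 0, 0, -0.6], [0, 0, 0, -0.6], [0, 0, 0, 0], [0, 0, 0, 0]]}}

```text
t: 20.25
eef_pos: [580.7, 162.6, 180.8]
tcp_rot: [-3.141, -0.0, 0.738]
ft_force: [-3.5, 4.6, 3.5]
opening: 0.253
grip_force: 30.0
```

```bash
python3 - <<'E'
from h import *
s=env.state();print(s['t'],s['eef_pos'],np.degrees(s['tcp_rot']),s['moment'],s['ft_force'],s['joints'].round(2))
E
```

```text
20.25 [580.69949723 162.6224822  180.84539182] [-1.79973061e+02 -6.15790042e-03  4.23005509e+01] [0.96043581 0.76318439 0.0935688 ] [-3.47229646  4.61797706  3.4813926 ] [0.16 0.49 1.65 0.   0.99 1.  ]
```

{"name": "carry_out", "arguments": {"series": [[0, 0, 0, -0.8], [0, 0, 0.01, -0.8], [0, 0, 0, -0.8], [0, 0, 0, -0.8], [0, 0, 0, -0.8]]}}

```text
t: 20.75
eef_pos: [580.5, 163.0, 181.0]
tcp_rot: [-3.14, 0.0, 0.316]
ft_force: [-2.6, 6.8, 2.0]
opening: 0.253
grip_force: 30.0
```

{"name": "carry_out", "arguments": {"series": [[0, 0, 0, -0.6], [0, 0, 0, -0.6], [0, 0, 0, -0.6], [0, 0, 0, 0], [0, 0, 0, 0]]}}

```text
t: 21.25
eef_pos: [580.6, 163.1, 181.0]
tcp_rot: [-3.14, 0.001, 0.131]
ft_force: [-3.1, 7.0, 0.1]
opening: 0.249
grip_force: 30.0
```

```bash
python3 - <<'E'
from h import *
s=env.state();print(s['t'],s['eef_pos'],np.degrees(s['tcp_rot']),s['moment'],s['ft_force'],s['joints'].round(2))
E
```

```text
21.25 [580.5957973  163.08923514 180.9664865 ] [-1.79925530e+02  3.19939711e-02  7.48903054e+00] [1.80985745 0.73338726 0.06267283] [-3.0872977   7.00074011  0.14145656] [0.16 0.49 1.65 0.   0.99 1.6 ]
```

{"name": "carry_out", "arguments": {"series": [[0, 0, 0, -0.5], [0, 0, 0, -0.5], [0, 0, 0, -0.5], [0, 0, 0, -0.5], [0, 0, 0, 0]]}}

```text
t: 21.75
eef_pos: [580.7, 163.2, 180.9]
tcp_rot: [-3.14, 0.001, -0.08]
ft_force: [-2.3, 7.4, -0.2]
opening: 0.247
grip_force: 30.0
```

{"name": "carry_out", "arguments": {"series": [[0, 0, 0, -0.4], [0, 0, 0, -0.4], [0, 0, 0, -0.4], [0, 0, 0, 0], [0, 0, 0, 0]]}}

```text
t: 22.25
eef_pos: [580.8, 163.5, 180.9]
tcp_rot: [-3.14, 0.001, -0.204]
ft_force: [-2.4, 9.1, -1.6]
opening: 0.252
grip_force: 30.0
```

```bash
python3 - <<'E'
from h import *
s=env.state();print(s['t'],s['eef_pos'],np.degrees(s['tcp_rot']),s['moment'],s['ft_force'],s['joints'].round(2))
E
```

```text
22.25 [580.78955331 163.45074453 180.86798294] [-1.79900363e+02  3.67982588e-02 -1.17034326e+01] [2.325978   0.45180427 0.18238809] [-2.40340363  9.05206196 -1.55950362] [0.16 0.49 1.65 0.   0.99 1.94]
```

{"name": "carry_out", "arguments": {"series": [[0, 0, 0, -0.4], [0, 0, 0, -0.4], [0, 0, 0, -0.2], [0, 0, 0, 0], [0, 0, 0, 0]]}}

```text
t: 22.75
eef_pos: [580.7, 163.6, 181.0]
tcp_rot: [-3.14, 0.001, -0.309]
ft_force: [-2.0, 9.6, 1.1]
opening: 0.253
grip_force: 30.0
```

```bash
python3 - <<'E'
from h import *
s=env.state();print(s['t'],s['eef_pos'],np.degrees(s['tcp_rot']),s['moment'],s['ft_force'],s['joints'].round(2))
E
```

```text
22.75 [580.66347484 163.57848335 180.97835699] [-1.79897718e+02  6.10208457e-02 -1.76907715e+01] [2.51724728 0.72788174 0.26830534] [-1.9958352   9.64884578  1.05307187] [0.16 0.49 1.65 0.   0.99 2.04]
```

{"name": "carry_out", "arguments": {"series": [[0, 0, 0, 0.7], [0, 0, 0, 0.7], [0, 0, 0, 0], [0, 0, 0.1, 0], [0, 0, 0.3, 0]]}}

```text
t: 23.25
eef_pos: [580.3, 162.2, 199.6]
tcp_rot: [3.14, 0.003, -0.162]
ft_force: [-0.4, 0.6, -1.1]
opening: 0.25
grip_force: 30.0
```

{"name": "carry_out", "arguments": {"series": [[-0.1, -0.2, 0.6, 0.7], [-0.3, -0.4, 0.3, 0.7], [-0.4, -0.5, 0, 0.7], [-0.3, -0.5, 0, 0.7], [-0.2, -0.35, 0, 0.7]]}}

```text
t: 23.75
eef_pos: [515.0, 63.2, 246.2]
tcp_rot: [3.14, -0.0, 0.207]
ft_force: [0.3, 0.0, -0.2]
opening: 0.249
grip_force: 30.0
```

{"name": "carry_out", "arguments": {"series": [[0, 0, 0, 0], [0, 0, 0, 0], [0, 0, 0, 0], [0, 0, 0, 0], [0, 0, 0, 0]]}}

```text
t: 24.25
eef_pos: [516.1, 65.3, 245.9]
tcp_rot: [3.141, 0.0, 0.202]
ft_force: [0.3, -0.3, -1.6]
opening: 0.248
grip_force: 30.0
```

```bash
cat > chk.py <<'E'
from fit import *
import cv2
yaw=np.radians(14.3); x,y,n=frame(yaw)
def ang(im,cal,c,cam="wrist"):
    c=np.array(c)
    src=np.float32([proj(cam,c+6*n+a*x+b*y,cal) for a,b in((17,17),(17,-17),(-17,-17),(-17,17))])
    H=cv2.getPerspectiveTransform(src,np.float32([(0,0),(170,0),(170,170),(0,170)]))
    g=cv2.GaussianBlur(cv2.warpPerspective(cv2.cvtColor(im,cv2.COLOR_BGR2GRAY),H,(170,170)).astype(np.float32),(0,0),4)
    gx,gy=cv2.Sobel(g,5,1,0),cv2.Sobel(g,5,0,1); yy,xx=np.mgrid[:170,:170]-85; m=xx**2+yy**2<95**2*0.3
    # slot angle th: direction (cos th up, sin th left); score = gradient energy across minus along
    th=np.radians(np.arange(-20,90,2)); E=[np.mean(((-np.sin(t)*gx-np.cos(t)*gy)**2)[m]) for t in th]
    return np.degrees(th[int(np.argmin(E))]), min(E)/max(E)
L=(585,163.3,109.2);R=(621.95,17.8,109.2)
E
python3 - <<'E'
from chk import *
for f in("w3","w4"):
    cal=dict(np.load(f"pics/{f}.npz")); im=cv2.imread(f"pics/{f}.png"); print(f,ang(im,cal,L),ang(im,cal,R))
s=env.state();print(s['t'],s['eef_pos'],np.degrees(s['tcp_rot']),s['moment'],s['ft_force'])
cal=env.calibration("wrist"); im=np.ascontiguousarray(env.read_camera("wrist")[...,::-1]); cv2.imwrite("pics/w5.png",im); np.savez("pics/w5.npz",**cal)
print("now",ang(im,cal,L),ang(im,cal,R), proj("wrist",L,cal),proj("wrist",R,cal))
for c in("scene","side"):
    i2=np.ascontiguousarray(env.read_camera(c)[...,::-1]); cv2.imwrite(f"pics/{c}5.png",i2); k=env.calibration(c); i0=cv2.imread(f"pics/{c}0.png")
    print(c,"start",ang(i0,k,L,c),ang(i0,k,R,c),"now",ang(i2,k,L,c),ang(i2,k,R,c))
E
```

```text
w3 (np.float64(66.0), np.float64(0.0013478783259497362)) (np.float64(59.99999999999999), np.float64(0.0011716557064919263))
w4 (np.float64(66.0), np.float64(0.0013174256145304225)) (np.float64(0.0), np.float64(0.0005777936923838427))
24.25 [516.11856597  65.28271413 245.93350269] [1.79994316e+02 1.50598555e-02 1.15748211e+01] [0.04917837 0.05649007 0.02450187] [ 0.32820428 -0.33903436 -1.55745967]
now (np.float64(0.0), np.float64(0.000546803308349195)) (np.float64(0.0), np.float64(0.0008285419790945604)) [203.88640638 114.22506896] [408.42498019 103.94792876]
scene start (np.float64(40.0), np.float64(0.6884183038478844)) (np.float64(40.0), np.float64(0.36464215711388687)) now (np.float64(0.0), np.float64(0.049632867051157145)) (np.float64(0.0), np.float64(0.024852792412439876))
side start (np.float64(48.00000000000001), np.float64(0.361771772475762)) (np.float64(52.0), np.float64(0.16667231605105884)) now (np.float64(0.0), np.float64(0.065160785698597)) (np.float64(2.0), np.float64(0.04853359676785981))
```

```bash
python3 - <<'E'
import cv2,numpy as np
a=cv2.imread("pics/w2.png",0)
for f in("w4","w5"):
    b=cv2.imread(f"pics/{f}.png",0)
    for (x,y,w,h) in((285,285,65,40),(285,370,65,25),(290,246,55,30)):
        r=cv2.matchTemplate(b[y-10:y+h+10,x-10:x+w+10],a[y:y+h,x:x+w],cv2.TM_CCOEFF_NORMED); _,v,_,l=cv2.minMaxLoc(r); print(f,(x,y),round(v,3),l[0]-10,l[1]-10)
    for i in(a,b): 
        p=i[225:260,300:335]; yy,xx=np.where(p>150); print("bright",len(xx),xx.mean()+300 if len(xx) else 0,yy.mean()+225 if len(yy) else 0)
E
```

```text
w4 (285, 285) 0.993 0 0
w4 (285, 370) 0.994 0 0
w4 (290, 246) 0.886 0 0
bright 0 0 0
bright 0 0 0
w5 (285, 285) 0.992 0 0
w5 (285, 370) 0.994 0 0
w5 (290, 246) 0.889 0 0
bright 0 0 0
bright 0 0 0
```

{"name": "carry_out", "arguments": {"series": [[-0.1, -0.4, 0, -0.3], [-0.1, -0.7, 0, -0.3], [-0.1, -0.7, 0, -0.3], [-0.1, -0.7, 0, -0.3], [-0.1, -0.7, 0, -0.3]]}}

```text
t: 24.9
eef_pos: [490.6, -96.4, 246.2]
tcp_rot: [3.141, -0.0, 0.043]
ft_force: [-0.6, 0.1, -1.1]
opening: 0.252
grip_force: 30.0
```

{"name": "carry_out", "arguments": {"series": [[-0.1, -0.7, 0, -0.3], [-0.1, -0.7, 0, -0.3], [-0.044, -0.7, 0, -0.3], [0, -0.6, 0, -0.3], [0, -0.386, 0, -0.23]]}}

```text
t: 25.4
eef_pos: [478.6, -251.5, 246.1]
tcp_rot: [3.141, -0.0, -0.108]
ft_force: [-1.0, 0.2, -0.7]
opening: 0.252
grip_force: 30.0
```

{"name": "carry_out", "arguments": {"series": [[0, 0, -0.4, 0], [0, 0, -0.7, 0], [0, 0, -0.4, 0], [0, 0, 0, 0], [0, 0, 0, 0]]}}

```text
t: 25.9
eef_pos: [479.0, -249.6, 171.6]
tcp_rot: [3.141, -0.0, -0.105]
ft_force: [-0.4, 0.4, -1.4]
opening: 0.251
grip_force: 30.0
```

```bash
python3 - <<'E'
from h import *
s=env.state();print(s['t'],s['eef_pos'],np.degrees(s['tcp_rot']),s['moment'],s['ft_force'])
E
```

```text
25.9 [ 479.0467706  -249.6219332   171.64846906] [ 1.79991614e+02 -4.35756862e-03 -6.03930611e+00] [ 0.10014305  0.01604991 -0.03603729] [-0.37898333  0.38473224 -1.36267607]
```

{"name": "carry_out", "arguments": {"series": [[0, 0.01, -0.3, 0], [0, 0, -0.4, 0], [0, 0, -0.3, 0], [0, 0, -0.2, 0], [0, 0, 0, 0]]}}

```text
t: 26.4
eef_pos: [478.8, -249.0, 111.2]
tcp_rot: [-3.142, 0.0, -0.105]
ft_force: [-0.7, 0.7, -0.2]
opening: 0.252
grip_force: 30.0
```

{"name": "carry_out", "arguments": {"series": [[0, 0, -0.2, 0], [0, 0, -0.2, 0], [0, 0, -0.16, 0], [0, 0, 0, 0], [0, 0, 0, 0]]}}

```text
t: 26.9
eef_pos: [478.7, -249.0, 83.0]
tcp_rot: [-3.141, 0.0, -0.105]
ft_force: [-0.1, 0.2, -0.8]
opening: 0.25
grip_force: 30.0
```

{"name": "carry_out", "arguments": {"series": [[0, 0, -0.06, 0], [0, 0, -0.04, 0], [0, 0, -0.02, 0], [0, 0, 0, 0], [0, 0, 0, 0]]}}

```text
t: 27.4
eef_pos: [478.7, -249.0, 77.2]
tcp_rot: [3.141, -0.0, -0.105]
ft_force: [-0.1, -0.1, -1.8]
opening: 0.252
grip_force: 30.0
```

{"name": "carry_out", "arguments": {"series": [[0, 0, -0.01, 0], [0, 0, -0.006, 0], [0, 0, 0, 0], [0, 0, 0, 0], [0, 0, 0, 0]]}}

```text
t: 27.9
eef_pos: [478.8, -249.0, 77.1]
tcp_rot: [3.141, -0.001, -0.105]
ft_force: [-1.8, 0.7, 8.6]
opening: 0.254
grip_force: 30.0
```

{"name": "carry_out", "arguments": {"series": [[0, 0, 0, 0], [0, 0, 0, 0], [0, 0, 0, 0], [0, 0, 0, 0], [0, 0, 0, 0]], "fingers": -1}}

```text
t: 28.4
eef_pos: [478.7, -249.0, 76.3]
tcp_rot: [3.142, 0.0, -0.106]
ft_force: [0.5, 0.7, 0.2]
opening: 0.615
grip_force: 0.0
```

{"name": "carry_out", "arguments": {"series": [[0, 0, 0, 0], [0, 0, 0, 0], [0, 0, 0, 0], [0, 0, 0, 0], [0, 0, 0, 0]]}}

```text
t: 28.9
eef_pos: [478.7, -249.0, 76.3]
tcp_rot: [3.142, 0.0, -0.105]
ft_force: [-0.8, 0.7, 0.2]
opening: 0.991
grip_force: 0.0
```

{"name": "carry_out", "arguments": {"series": [[0, 0, 0.2, 0], [0, 0, 0.5, 0], [0, 0, 0.8, 0], [0, 0, 0.8, 0], [0, 0, 0.8, 0]]}}

```text
t: 29.4
eef_pos: [478.4, -248.8, 233.8]
tcp_rot: [3.141, -0.0, -0.105]
ft_force: [0.2, 0.4, 0.1]
opening: 0.999
grip_force: 0.0
```

{"name": "carry_out", "arguments": {"series": [[-0.3, -0.3, 0.2, 0.5], [-0.4, -0.4, 0, 0.9], [-0.3, -0.4, 0, 0.9], [-0.2, -0.2, 0, 0.9], [0, 0, 0, 0.9]]}}

```text
t: 29.9
eef_pos: [417.6, -315.1, 242.2]
tcp_rot: [3.141, -0.0, 0.326]
ft_force: [0.4, -0.6, -0.1]
opening: 0.999
grip_force: 0.0
```

{"name": "carry_out", "arguments": {"series": [[0, 0, 0, 0.4], [0, 0, 0, 0], [0, 0, 0, 0], [0, 0, 0, 0], [0, 0, 0, 0]]}}

```text
t: 30.4
eef_pos: [418.8, -313.9, 241.5]
tcp_rot: [3.141, -0.0, 0.365]
ft_force: [-0.1, -0.2, 0.2]
opening: 1.001
grip_force: 0.0
```

```bash
python3 - <<'E'
from chk import *
s=env.state();print(s['t'],s['eef_pos'],np.degrees(s['tcp_rot']),s['opening'])
for c in("wrist","scene","side"):
    cal=env.calibration(c); im=np.ascontiguousarray(env.read_camera(c)[...,::-1]); cv2.imwrite(f"pics/{c}6.png",im)
    if c!="wrist":
        a=cv2.imread(f"pics/{c}0.png"); d=cv2.absdiff(a,im).max(2)
        for n,p,r in(("driver",(478.7,-249.3,85),30),("pin",(459.2,-347.4,85),30),("dish",(394.6,71.1,5),30),("obj",(673,-213,20),25),("jar",(754,-154,28),30)):
            u,v=proj(c,p,cal).astype(int); q=d[max(v-r,0):v+r,u-r:u+r]; print(c,n,q.mean().round(2),(q>60).sum())
        print(ang(im,cal,L,c),ang(im,cal,R,c))
    for l in("driver","pin_driver"):
        for o in env.look_for(c,l)[:1]:
            u,v=o["position"][1]*640,o["position"][0]*480; print(c,l,round(u,1),round(v,1),round(o["conf"],2),atz(c,u,v,90,cal).round(1))
E
```

```text
30.4 [ 418.76436468 -313.86531486  241.48515795] [ 1.79990223e+02 -4.55015932e-04  2.09328633e+01] 1.0005424670336274
wrist driver 266.7 128.9 0.65 [ 477.  -250.8   90. ]
scene driver 3.44 46
scene pin 1.16 0
scene dish 1.75 0
scene obj 1.76 0
scene jar 1.57 0
(np.float64(0.0), np.float64(0.04881780065848768)) (np.float64(0.0), np.float64(0.024928704294462523))
scene driver 195.2 339.1 0.65 [ 486.3 -252.    90. ]
side driver 3.2 4
side pin 2.21 0
side dish 33.69 720
side obj 2.96 0
side jar 2.72 0
(np.float64(0.0), np.float64(0.06232161499230269)) (np.float64(2.0), np.float64(0.04617370669842779))
side driver 271.6 369.4 0.8 [ 474.3 -256.    90. ]
side pin_driver 259.0 423.8 0.75 [ 457.5 -360.4   90. ]
```

```bash
python3 -c "
from cell import env
print(env.job_done())"
```

```text
the job is handed in; nothing more can be done
None
```

I turned both screws clockwise to their stops (slots measured along the unit's x, within about 2°), put the driver back upright in its pocket on its flange, and handed the job in at about 30.5 s; no verdict came back.

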